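Load and close a balanced centrifuge rotor

TASK

Load the centrifuge rotor so that it will run balanced: set the loose white-capped vial in the well directly opposite the white-capped vial that is already in the rotor (leave that one in its well), and set the two blue-capped vials in free wells directly opposite each other. All four must stand fully down in their wells; the odd black-capped vial has no partner, so leave it standing where it is on the bench. Then put the red lid on the rotor, its socket over the central spindle, so that it sits flat on the rotor's rim.

Things in the scene. Friction and masses are not known exactly. Their poses are not given: they have to be found in the camera images.
- rotor_rim (a point): aluminium rotor, drum 148 mm wide, turns on its shaft, stays where left (0.03 N m). Point: on the axis at its flat top face, 94 mm above bench; x toward the loaded vial's well. Six upright wells, 26 mm wide (bevelled to 32), 20 mm deep, flat floor, polished, centres 50 mm from the axis at 0, 60, .. 300 deg from x. Spindle on the axis: 12 mm thick, tapered tip, 26 mm above the top face
- centrifuge: the centrifuge's white housing, fixed; origin on the rotor's axis at bench height, x away from the control panel. Top 84 mm above the bench, 246 mm (x) by 224 mm (y) with the rotor in its round chamber; the grey panel reaches 155 mm from the axis on the robot's side; an open clear dome cover leans back on the far side, 110 mm or more from the axis, up to 0.33 m high
- loaded_white_mid (a point): white-capped vial already in the rotor, in the well on the rotor's x axis; 22 mm across, 45 mm tall. Point: its centre, half-way up; z along it. Fully down in a well, any vial's centre is 2.5 mm above the rotor's top face and its cap's top 25 mm above that face
- white_vial_mid (a point): loose white-capped vial standing on the bench; 22 mm across (cap 20 mm, the top 11 mm), 45 mm tall, 22 g, flat foot. Point: its centre, half-way up (22.5 mm above its foot); z along it
- blue_vial_a_mid (a point): one of the two blue-capped vials on the bench; size and mass as the white one. Point: its centre, half-way up; z along it
- blue_vial_b_mid (a point): the other blue-capped vial on the bench, alike in all. Point: its centre, half-way up; z along it
- black_vial_mid (a point): the odd black-capped vial on the bench, same size, not to be loaded. Point: its centre, half-way up; z along it
- lid_knob (a point): red rotor lid, a bell 148 mm wide, mouth down on the bench, 0.14 to 0.22 kg. Point: centre of its round knob (28 mm thick, 30 mm high); z up. The bell's flat top is 15 mm below the point, its lower rim 49 mm below. Inside it is 30 mm high; a central socket, 17 mm wide, opens 14 mm above the rim. Seated, the rim lies on the rotor's top face: the point is 49 mm above that face
Things that resemble listed ones, but are neither listed nor needed, are in the scene too. Of the things that look like the part that bears lid_knob, take the one that is nearest to the robot's base at the start. What is shaped like the part that bears white_vial_mid but yellow is not meant.

How it is judged:
By the outcome, as a careful person would: the job done as asked, in the order asked, and still so for the second after the job is handed in, with the robot touching nothing.
It also fails if it takes over 93 s, if anything falls off the work surface, if the arm or the gripper's body presses on something with over 40 N, if the wrist force passes 120 N, or if a joint passes its speed limit or range.

ROBOT

A 6-joint arm with a two-finger parallel gripper is mounted at the origin on a cart in front of the work surface, level with it; the furniture and walls round the work are solid. World frame = base frame: x ahead of the robot, y to its left, z up, the work surface at z = 0. Lengths are in m, angles in rad, forces in N, time in s.
With the tool pointing down it reaches from about 0.25 to 0.725 m from the base axis. Payload 9.7 kg.
Tool frame: the origin (TCP) lies midway between the tips of the shut fingers; the grasp point (between the pads) lies 19 mm behind it; z points along the fingers, y is the line along which they close (so a half turn about z gives the same grasp; the last joint's range is limited). The gripper opens to 85 mm and grips with 20 to 120 N. Pads are 22 mm wide; open, the fingers measure 114 mm over their backs; the gripper's body (76 mm by 85 mm) begins 54 mm behind the grasp point. The pads swing forward as they close: fully open they stand 13 mm farther back than shut.
Start: joints at [0, 0.087, 0.176, 1.66, 0, 1.571], TCP at [0.55, -0, 0.231] pointing down, gripper open.
Joint ranges: [-3.13, 3.13], [-0.85, 1.81], [-1.15, 1.24], [-2.2, 2.28], [-1.44, 1.52], [-3.14, 3.14]. Speed limits (rad/s): [2.22, 2.22, 2.57, 3.14, 3.14, 3.14].

INTERFACE

Orientations are given as a unit quaternion [x, y, z, w].
In Python, from rig import monitor, optics, r gives the robot as it stands. The module is installed in compiled form; this text tells all that it offers.
- The arm moves only by the tool drive_tool, never from a script. Its argument "plan" is a list of rows, each a list of 3 entries, a list of its own where there are three numbers: the shift along the tool's x, y, z in m, then the turn, a rotation vector about the tool's x, y, z in rad, then the gripper's target within -1 to 1 (shut at 1, half-way at 0, fully open at -1). A call has exactly 5 rows; each row is the pose to reach, as a shift and turn from the pose commanded when the call began, along the tool's axes at that moment; what a row does not reach only later rows make up. A row lasts 1/10 s, in which the tool goes at most 50 mm and 8.59 degrees, less where a joint would pass 70% of its speed; a pose out of reach is approached as far as the arm can. A call with a gripper value outside its range is refused whole. The fingers move at their own pace and stop on an object; "force" is the grip in N (left out, the last holds). Time passes only in rows, so rows that repeat a pose let the fingers close, or fill a call up. It gives the time, the measured TCP pose, the force, the opening and the grip force at its end, in the units of the state.
- monitor.sense(): the state, without advancing time (a new reading comes with each control period).
- optics.get_image(name): name is "scene" or "side" or "wrist"; returns the picture (384x512x3 uint8, red, green, blue); there is no depth.
- optics.calibration(name): a dict with "fovy" (degrees; the focal length in pixels is half the picture's height over the tangent of half this angle, whatever the lens; pixels are square), "cx", "cy" (the principal point, pixels), "k1" (the pictures are not rectified: a ray, as slopes to the right and down, at radius r is drawn at 1 + k1 r^2 times it, then the intrinsics apply), "view" (4x4, takes a point from world to camera coordinates); the wrist camera has in their place "tool_from_camera" (4x4, takes a point from camera to tool coordinates, whose origin is the TCP and whose axes are the flange's). Camera axes: x right, y down, z forward; pixel columns grow to the right and rows downward; lengths in m; the calibration is good to about 2 mm. A picture is of the moment at which its call begins: read the wrist's pose just before it. calibration takes no time and is no camera call.
- r.job_done(): hands the job in; it is judged then, once.
The state is a dict: "time": time; "joint_pos": joint angles; "qd": joint speeds; "joint_torque": joint torques, N m; "position": TCP position; "tcp_rot": TCP orientation; "contact_force": force on the tool from outside, world axes, zero at the start; "wrist_torque": the same for the moment, N m; "opening": finger opening in m; "grip_force": force on a finger pad.
Only numpy, scipy, OpenCV 4.12 (cv2) and the standard library are available. Lean on these libraries where they do the work, as an engineer would, in place of code of your own. Each camera call takes 0.05 s, during which the arm holds its last target. There are 200 camera calls.

## Working session

There is one attempt and no reset: what is moved stays moved. The work goes in short steps, Python scripts to look and compute and a tool call to move; the robot and the scene stay as the last step left them, time stands still between calls to the robot, and variables do not carry over. Pictures are saved under pics/ and viewed, at most 14 in all, crops included, and the job is handed in when it is done.

Besides the shell and the picture viewer there is one more tool, called after "Emit:" by a JSON object that holds its "op" and its "data", one argument or row to a line. drive_tool: Moves the arm, as the interface text tells. Its arguments: {"type":"object","properties":{"plan":{"type":"array"},"force":{"type":"number"}},"required":["plan"]}

```bash
mkdir -p pics
cat > h.py <<'E'
import numpy as np, cv2
from rig import monitor, optics, r
from scipy.spatial.transform import Rotation as R
def snap(name,fn,crop=None,scale=1):
    s=monitor.sense(); im=optics.get_image(name)
    np.save('pics/'+fn+'.npy',im); np.savez('pics/'+fn+'_pose.npz',p=s['position'],q=s['tcp_rot'])
    save(fn,fn,crop,scale); return im
def save(fn,out,crop=None,scale=1):
    im=np.load('pics/'+fn+'.npy')
    if crop: x0,y0,x1,y1=crop; im=im[y0:y1,x0:x1]
    im=cv2.resize(im,None,fx=scale,fy=scale,interpolation=cv2.INTER_CUBIC)
    cv2.imwrite('pics/'+out+'.png',im[:,:,::-1])
def cam(name,fn):
    c=optics.calibration(name)
    if name=='wrist':
        d=np.load('pics/'+fn+'_pose.npz'); T=np.eye(4);T[:3,:3]=R.from_quat(d['q']).as_matrix();T[:3,3]=d['p']
        M=T@np.array(c['tool_from_camera'])
    else: M=np.linalg.inv(np.array(c['view']))
    return c,M
def ray(name,fn,uv):
    c,M=cam(name,fn); f=192/np.tan(np.radians(c['fovy'])/2)
    d=np.array([(uv[0]-c['cx'])/f,(uv[1]-c['cy'])/f]); u=d.copy()
    for _ in range(20): u=d/(1+c['k1']*(u@u))
    v=M[:3,:3]@np.array([*u,1]); return M[:3,3],v/np.linalg.norm(v)
def atz(name,fn,uv,z):
    o,v=ray(name,fn,uv); return o+v*(z-o[2])/v[2]
def tri(*obs):
    A=np.zeros((3,3));b=np.zeros(3);L=[]
    for o in obs:
        p,v=ray(*o);P=np.eye(3)-np.outer(v,v);A+=P;b+=P@p;L.append((P,p))
    x=np.linalg.solve(A,b); return x,[np.linalg.norm(P@(x-p)) for P,p in L]
def proj(name,fn,X):
    c,M=cam(name,fn); f=192/np.tan(np.radians(c['fovy'])/2)
    q=np.linalg.inv(M)@np.array([*X,1]);u=q[:2]/q[2];u=u*(1+c['k1']*(u@u));return u*f+[c['cx'],c['cy']]
E
python3 - <<'E'
from h import *
for n in('scene','side','wrist'): snap(n,n+'0',None,1.5)
s=monitor.sense();print(s)
for n in('scene','side','wrist'):print(optics.calibration(n))
E
```

```text
{'time': 0.15, 'joint_pos': array([1.44798859e-05, 8.73333048e-02, 1.75330428e-01, 1.65977404e+00,
       1.72766660e-05, 1.57080107e+00]), 'qd': array([-0.00191131, -0.00318564,  0.00150677,  0.00093616, -0.00100013,
        0.00092348]), 'joint_torque': array([-3.04631758e-03, -5.20762289e+01,  4.65044117e+01,  1.38444663e-02,
       -2.16874664e-04, -1.82086734e-05]), 'position': array([5.49841169e-01, 1.28854872e-05, 2.30753483e-01]), 'tcp_rot': array([ 7.07103258e-01,  7.07110134e-01, -3.40585958e-04, -3.52795739e-04]), 'contact_force': array([ 0.09631588, -0.42790697, -1.0466237 ]), 'wrist_torque': array([ 0.02066713,  0.01351462, -0.09636236]), 'grip_force': 0.0, 'opening': 0.08539034031269178}
{'fovy': 55.854956077535974, 'cx': 254.39106468716778, 'cy': 197.31153285393523, 'k1': -0.00023561092697712332, 'view': array([[ 0.88083425, -0.47325073, -0.01283606, -0.4191345 ],
       [-0.221746  , -0.38846448, -0.89438474,  0.2056652 ],
       [ 0.41828188,  0.79065106, -0.44711427,  1.00559814],
       [ 0.        ,  0.        ,  0.        ,  1.        ]])}
{'fovy': 51.04807894087504, 'cx': 251.13339901617954, 'cy': 191.35994397849677, 'k1': -0.047044513110021176, 'view': array([[-0.81425456, -0.58031067, -0.01513395,  0.45943385],
       [-0.22515503,  0.33973771, -0.91317222,  0.17263931],
       [ 0.53506516, -0.74014716, -0.40729285,  1.44966856],
       [ 0.        ,  0.        ,  0.        ,  1.        ]])}
{'fovy': 58.100548684632834, 'cx': 256.82329653197434, 'cy': 191.35117557182122, 'k1': -0.055225055195268796, 'tool_from_camera': array([[-3.69221005e-04, -9.52322145e-01, -3.05094078e-01,
         7.81387238e-02],
       [ 9.99999332e-01, -6.85884222e-04,  9.30735782e-04,
        -7.73725067e-04],
       [-1.09561951e-03, -3.05093531e-01,  9.52321761e-01,
        -1.42582086e-01],
       [ 0.00000000e+00,  0.00000000e+00,  0.00000000e+00,
         1.00000000e+00]])}
```

View pics/scene0.png

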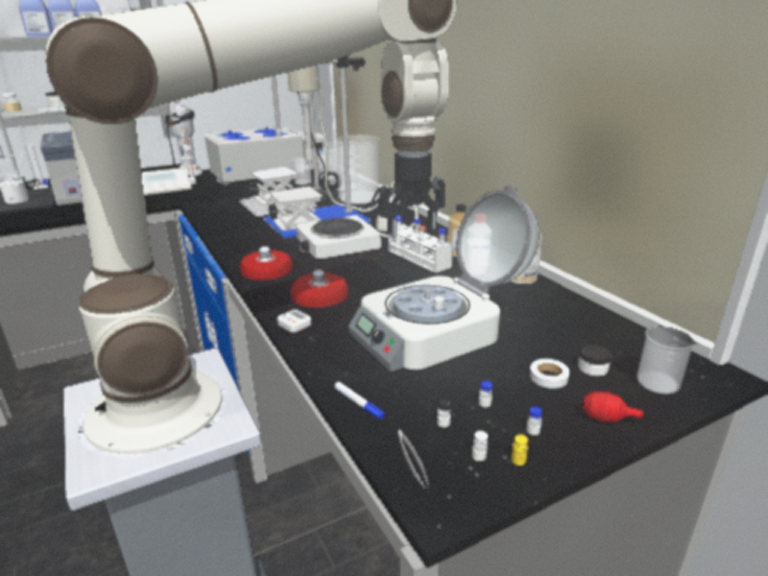

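View pics/side0.png

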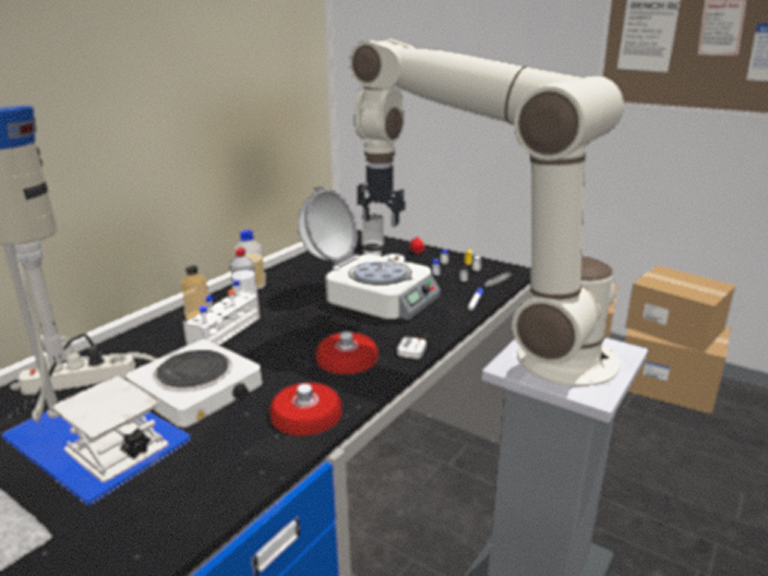

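View pics/wrist0.png

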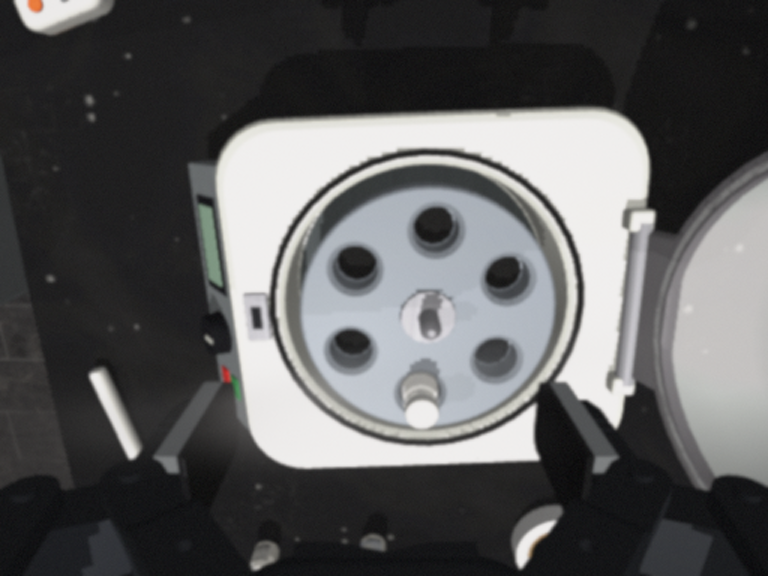

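The scene view (enlarged ×1.5) shows these things:
- Loose vials: white at (480,447), blue at (486,393) and (536,420), black at (444,413), and the yellow decoy at (520,450).
- Red lids: (319,285) and (266,262).

The red bulb at (605,407) is not a lid. The wrist view shows the rotor with the loaded white vial at (422,408) and the opposite well at (436,228).

```bash
cat > m.py <<'E'
from h import *
D=np.array
P={'white':((480,437),(477,256)),'blue1':((486,386),(436,262)),'blue2':((536,412),(445,252)),'black':((444,407),(464,269)),'yellow':((520,440),(468,252)),
'knobA':((319,273),(346,338)),'knobB':((264,251),(305,388))}
for k,(a,b) in P.items():
    x,e=tri(('scene','scene0',D(a)/1.5),('side','side0',D(b)/1.5)); print(k,x.round(4),np.round(e,4))
    if 'k' not in k[:1]: print('   z=.04',atz('scene','scene0',D(a)/1.5,.04).round(3),atz('side','side0',D(b)/1.5,.04).round(3))
for k,uv in {'opp well':(436,228),'ul':(357,265),'ll':(352,346),'ur':(507,277),'lr':(495,358)}.items(): print(k,atz('wrist','wrist0',D(uv)/1.5,.094).round(4))
print('spindle tip',atz('wrist','wrist0',D((430,330))/1.5,.12).round(4)); print('vial top',atz('wrist','wrist0',D((422,412))/1.5,.119).round(4))
print(proj('wrist','wrist0',[.57,-.1,.045])*1.5)
E
python3 m.py
```

```text
white [ 0.4423 -0.3941  0.043 ] [0.0012 0.0012]
   z=.04 [ 0.443 -0.392  0.04 ] [ 0.448 -0.403  0.04 ]
blue1 [ 0.5359 -0.2879  0.0387] [0.0011 0.0011]
   z=.04 [ 0.536 -0.288  0.04 ] [ 0.533 -0.283  0.04 ]
blue2 [ 0.5614 -0.3884  0.0377] [0.0032 0.0032]
   z=.04 [ 0.564 -0.388  0.04 ] [ 0.553 -0.378  0.04 ]
black [ 0.4392 -0.2959  0.0336] [0.0012 0.0012]
   z=.04 [ 0.436 -0.302  0.04 ] [ 0.43 -0.28  0.04]
yellow [ 0.494  -0.4273  0.0377] [0.0013 0.0013]
   z=.04 [ 0.494 -0.428  0.04 ] [ 0.489 -0.42   0.04 ]
knobA [0.4484 0.2917 0.0554] [0.0031 0.0031]
knobB [0.3758 0.5159 0.0577] [0.0023 0.0023]
opp well [0.5769 0.0225 0.094 ]
ul [0.5334 0.0016 0.094 ]
ll [ 0.5296 -0.0477  0.094 ]
ur [ 0.6178 -0.0054  0.094 ]
lr [ 0.6143 -0.0556  0.094 ]
spindle tip [ 0.5728 -0.0268  0.12  ]
vial top [ 0.5697 -0.0768  0.119 ]
[414.67944573 385.02706994]
```

Chosen by the description:
- **Lid:** knob A at (0.448, 0.292). It is 0.535 m from the base, against 0.64 m for B.
- **White vial:** (0.442, -0.394).
- **Blue vials:** (0.536, -0.288) and (0.561, -0.388).
- **Left alone:** black at (0.439, -0.296) and yellow at (0.494, -0.427).

Next I move above the vials for a close look.

Emit:
{"op": "drive_tool", "data": {
  "plan": [
    [[-0.045,-0.007,0],[0,0,0],-0.2],
    [[-0.09,-0.014,0],[0,0,0],-0.2],
    [[-0.135,-0.021,0],[0,0,0],-0.2],
    [[-0.18,-0.03,0],[0,0,0],-0.2],
    [[-0.225,-0.04,0],[0,0,0],-0.2]
  ]
}}

```text
time: 0.65
position: [0.5093, -0.2267, 0.231]
tcp_rot: [0.707, 0.707, -0.0, -0.0]
contact_force: [0.5, -0.9, -0.1]
opening: 0.0513
grip_force: 0.0
```

Emit:
{"op": "drive_tool", "data": {
  "plan": [
    [[-0.045,-0.01,0],[0,0,0],-0.2],
    [[-0.085,-0.01,0],[0,0,0],-0.2],
    [[-0.085,-0.01,0],[0,0,0],-0.2],
    [[-0.085,-0.01,0],[0,0,0],-0.2],
    [[-0.085,-0.01,0],[0,0,0],-0.2]
  ]
}}

```text
time: 1.15
position: [0.5, -0.3093, 0.2311]
tcp_rot: [0.707, 0.707, 0.0, -0.0]
contact_force: [0.6, 0.2, 0.2]
opening: 0.0512
grip_force: 0.0
```

Run:
```python
from h import *
snap('wrist','w1',None,1.5)
s=monitor.sense();print(s['position'],s['opening'],s['joint_pos'])
for k,p in dict(white=(.4423,-.394),b1=(.536,-.288),b2=(.561,-.388),black=(.437,-.298),yellow=(.494,-.427)).items(): print(k,proj('wrist','w1',[*p,.045])*1.5)
```

```text
[ 0.50018004 -0.30902079  0.2313518 ] 0.05106322075423591 [-5.53498623e-01  1.80336166e-01  2.79655624e-01  1.67028490e+00
  1.64539226e-04  1.01618092e+00]
white [303.61341552 365.31474265]
b1 [442.35469553 214.85927756]
b2 [473.29549575 357.48003661]
black [288.2397438  230.36195904]
yellow [377.54670086 406.75059427]
```

View pics/w1.png

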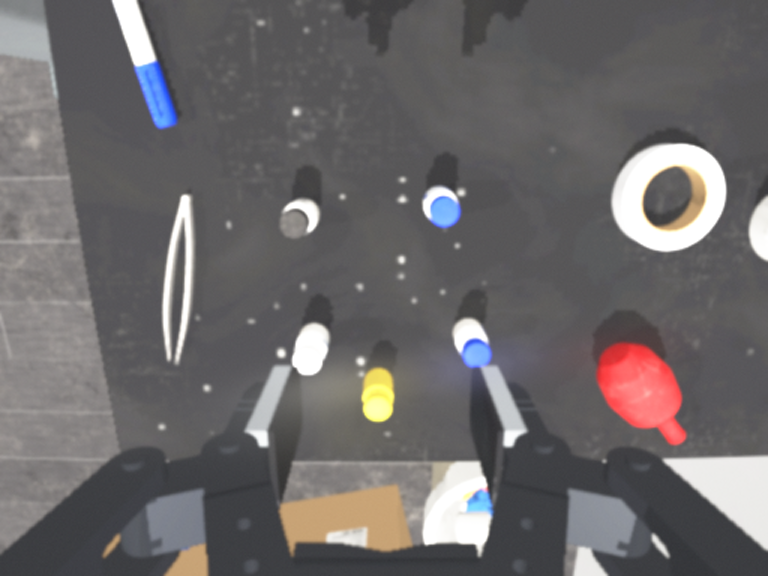

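The close view shows the cap tops: white (309,361), blue (445,212) and (476,353), black (295,224), and the yellow decoy (378,408). That matches the selection.

Run:
```python
from h import *
D=np.array
for k,uv,sc in (('white',(309,361),(480,435)),('b1',(445,212),(486,384)),('b2',(476,353),(536,409))):
    print(k,atz('wrist','w1',D(uv)/1.5,.045).round(4),tri(('wrist','w1',D(uv)/1.5),('scene','scene0',D(sc)/1.5)))
```

```text
white [ 0.4462 -0.3907  0.045 ] (array([ 0.44502102, -0.39120447,  0.04254271]), [np.float64(0.001033975698723036), np.float64(0.0010339756987230455)])
b1 [ 0.5376 -0.2862  0.045 ] (array([ 0.5377236 , -0.28643476,  0.04262104]), [np.float64(0.00021777457672666957), np.float64(0.00021777457672655093)])
b2 [ 0.5627 -0.3846  0.045 ] (array([ 0.56384611, -0.38570905,  0.04406584]), [np.float64(0.0010976920049975492), np.float64(0.0010976920049976724)])
```

Emit:
{"op": "drive_tool", "data": {
  "plan": [
    [[-0.04,-0.027,0],[0,0,0],0.05],
    [[-0.081,-0.054,0.02],[0,0,0],0.05],
    [[-0.081,-0.054,0.065],[0,0,0],0.05],
    [[-0.081,-0.054,0.11],[0,0,0],0.05],
    [[-0.081,-0.054,0.14],[0,0,0],0.05]
  ]
}}

```text
time: 1.7
position: [0.4454, -0.3895, 0.0883]
tcp_rot: [0.707, 0.707, -0.0, -0.001]
contact_force: [-0.2, 0.1, 0.7]
opening: 0.0409
grip_force: 0.0
```

Emit:
{"op": "drive_tool", "data": {
  "plan": [
    [[0,0,0.03],[0,0,0],0.05],
    [[0,0,0.055],[0,0,0],0.05],
    [[0,0,0.069],[0,0,0],0.05],
    [[0,0,0.069],[0,0,0],0.8],
    [[0,0,0.069],[0,0,0],0.8]
  ],
  "force": 30
}}

```text
time: 2.2
position: [0.4466, -0.3909, 0.0235]
tcp_rot: [0.707, 0.707, 0.0, 0.001]
contact_force: [-0.1, -0.6, 0.0]
opening: 0.0198
grip_force: 29.2
```

Emit:
{"op": "drive_tool", "data": {
  "plan": [
    [[0,0,0],[0,0,0],0.8],
    [[0,0,0],[0,0,0],0.8],
    [[0,0,-0.03],[0,0,0],0.8],
    [[0,0,-0.07],[0,0,0],0.8],
    [[0,0,-0.12],[0,0,0],0.8]
  ]
}}

```text
time: 2.7
position: [0.4453, -0.3905, 0.1429]
tcp_rot: [0.707, 0.707, -0.0, -0.001]
contact_force: [0.7, -1.0, 0.1]
opening: 0.0199
grip_force: 29.4
```

Run:
```python
from h import *
snap('wrist','w2',(100,100,500,384),2)
s=monitor.sense();print(s['position'],s['opening'],s['grip_force'])
```

```text
[ 0.44754127 -0.3924236   0.15330775] 0.02023166730808556 29.373621045451728
```

View pics/w2.png

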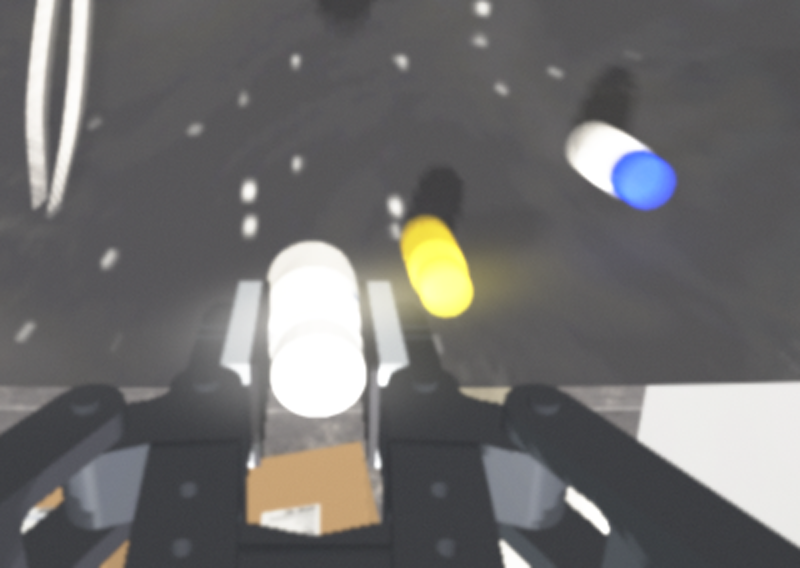

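White is held by its cap, upright. The second blue vial and the yellow decoy stand undisturbed. Now I go to the rotor.

Run:
```python
from h import *
d=np.load('pics/w2_pose.npz');p=d['p'];print(atz('wrist','w2',(100+318/2,100+373/2),p[2]+.0225)-p)
```

```text
[ 0.00023697 -0.00052571  0.0225    ]
```

Emit:
{"op": "drive_tool", "data": {
  "plan": [
    [[0.04,0.012,-0.02],[0,0,0],0.8],
    [[0.08,0.026,-0.03],[0,0,0],0.8],
    [[0.125,0.04,-0.03],[0,0,0],0.8],
    [[0.17,0.053,-0.03],[0,0,0],0.8],
    [[0.215,0.067,-0.03],[0,0,0],0.8]
  ]
}}

```text
time: 3.25
position: [0.5135, -0.1745, 0.1732]
tcp_rot: [0.707, 0.707, 0.0, 0.001]
contact_force: [1.2, 0.1, -0.7]
opening: 0.0198
grip_force: 29.4
```

Emit:
{"op": "drive_tool", "data": {
  "plan": [
    [[0.045,0.015,0],[0,0,0],0.8],
    [[0.09,0.03,0],[0,0,0],0.8],
    [[0.135,0.045,0],[0,0,0],0.8],
    [[0.175,0.058,0],[0,0,0],0.8],
    [[0.199,0.064,0],[0,0,0],0.8]
  ]
}}

```text
time: 3.75
position: [0.5778, 0.0259, 0.1728]
tcp_rot: [0.706, 0.708, 0.001, 0.0]
contact_force: [0.4, -0.1, -0.1]
opening: 0.0201
grip_force: 29.4
```

Emit:
{"op": "drive_tool", "data": {
  "plan": [
    [[0,0,0],[0,0,0],0.8],
    [[0,0,0],[0,0,0],0.8],
    [[0,0,0],[0,0,0],0.8],
    [[0,0,0],[0,0,0],0.8],
    [[0,0,0],[0,0,0],0.8]
  ]
}}

```text
time: 4.25
position: [0.5769, 0.0221, 0.1725]
tcp_rot: [0.708, 0.707, 0.0, 0.0]
contact_force: [0.0, -1.0, -1.3]
opening: 0.02
grip_force: 29.4
```

Run:
```python
from h import *
snap('wrist','w3',None,1.56)
s=monitor.sense();print(s['position'],s['tcp_rot'],s['opening'],s['grip_force'])
```

```text
[0.57693856 0.02219603 0.1724498 ] [7.07529481e-01 7.06683817e-01 8.44888840e-05 9.44105790e-05] 0.020006941761259774 29.378343057396705
```

View pics/w3.png

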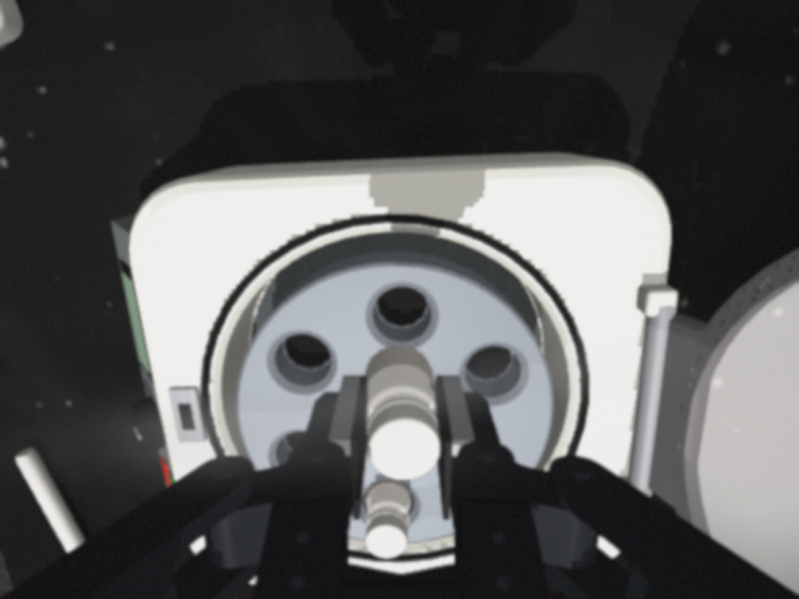

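The view shows the bevelled well mouths: the target at (402,316), the left neighbour at (303,362) and the right at (496,373). The held vial hangs clear of them.

```bash
cat > fit.py <<'E'
from h import *
from scipy.optimize import least_squares
D=np.array
def fit(obs):
    W=D([atz('wrist',f,D(uv)/s,.094)[:2] for f,uv,s,k in obs]);K=D([o[3] for o in obs])
    def res(p): a=p[2]+np.radians(60*K); return (W-(p[:2]+.05*np.c_[np.cos(a),np.sin(a)])).ravel()
    q=least_squares(res,[.5735,-.027,np.radians(-94)]).x
    print(q[:2].round(4),np.degrees(q[2]).round(2),'res mm',(res(q)*1000).round(1).reshape(-1,2).tolist())
    for k in range(6): a=q[2]+np.radians(60*k); print(k,np.round(q[:2]+.05*np.r_[np.cos(a),np.sin(a)],4),np.degrees(a).round(1))
E
python3 - <<'E'
from fit import *
a=[('w3',(402,316),1.56,3),('w3',(303,362),1.56,4),('w3',(496,373),1.56,2)]
b=[('wrist0',(437,231),1.5,3),('wrist0',(356,269),1.5,4),('wrist0',(352,350),1.5,5),('wrist0',(508,279),1.5,2),('wrist0',(495,359),1.5,1)]
fit(a);fit(b);fit(a+b)
E
```

```text
[ 0.5742 -0.0283] -93.57 res mm [[-0.4, -0.2], [-0.0, 0.2], [0.4, -0.0]]
0 [ 0.5711 -0.0782] -93.6
1 [ 0.6159 -0.056 ] -33.6
2 [ 0.619  -0.0061] 26.4
3 [0.5773 0.0216] 86.4
4 [ 0.5326 -0.0007] 146.4
5 [ 0.5295 -0.0506] 206.4
[ 0.5738 -0.0286] -94.08 res mm [[0.1, -0.4], [0.4, -0.2], [0.7, 0.2], [-0.3, 0.1], [-0.9, 0.3]]
0 [ 0.5703 -0.0784] -94.1
1 [ 0.6152 -0.0566] -34.1
2 [ 0.6188 -0.0067] 25.9
3 [0.5774 0.0213] 85.9
4 [ 5.324e-01 -5.000e-04] 145.9
5 [ 0.5288 -0.0504] 205.9
[ 0.5739 -0.0285] -93.97 res mm [[-0.4, -0.0], [0.1, 0.1], [0.6, 0.4], [0.1, -0.6], [0.4, -0.2], [0.6, 0.1], [-0.4, -0.1], [-1.0, 0.2]]
0 [ 0.5704 -0.0783] -94.0
1 [ 0.6154 -0.0564] -34.0
2 [ 0.6188 -0.0065] 26.0
3 [0.5774 0.0214] 86.0
4 [ 5.324e-01 -5.000e-04] 146.0
5 [ 0.529  -0.0504] 206.0
```

Emit:
{"op": "drive_tool", "data": {
  "plan": [
    [[-0.001,0.0005,0.02],[0,0,0],0.8],
    [[-0.001,0.0005,0.04],[0,0,0],0.8],
    [[-0.001,0.0005,0.05],[0,0,0],0.8],
    [[-0.001,0.0005,0.056],[0,0,0],0.8],
    [[-0.001,0.0005,0.06],[0,0,0],0.8]
  ]
}}

```text
time: 4.8
position: [0.5775, 0.0219, 0.1123]
tcp_rot: [0.707, 0.707, 0.0, 0.0]
contact_force: [1.1, -0.2, -1.0]
opening: 0.02
grip_force: 29.4
```

Emit:
{"op": "drive_tool", "data": {
  "plan": [
    [[0,0,0.004],[0,0,0],0.8],
    [[0,0,0.008],[0,0,0],0.8],
    [[0,0,0.012],[0,0,0],0.8],
    [[0,0,0.0145],[0,0,0],0.8],
    [[0,0,0.0145],[0,0,0],0.8]
  ]
}}

```text
time: 5.3
position: [0.5773, 0.022, 0.0974]
tcp_rot: [0.707, 0.707, -0.0, -0.0]
contact_force: [0.1, -0.3, -0.3]
opening: 0.0195
grip_force: 29.4
```

Emit:
{"op": "drive_tool", "data": {
  "plan": [
    [[0,0,0],[0,0,0],0.25],
    [[0,0,0],[0,0,0],0.25],
    [[0,0,0],[0,0,0],0.25],
    [[0,0,-0.02],[0,0,0],0.25],
    [[0,0,-0.06],[0,0,0],0.25]
  ]
}}

```text
time: 5.8
position: [0.576, 0.0219, 0.1555]
tcp_rot: [0.707, 0.707, -0.002, -0.002]
contact_force: [0.6, 0.1, 0.6]
opening: 0.0314
grip_force: 0.0
```

Emit:
{"op": "drive_tool", "data": {
  "plan": [
    [[0,0,-0.04],[0,0,0],0.1],
    [[-0.03,-0.005,-0.04],[0,0,0],0.1],
    [[-0.075,-0.01,-0.04],[0,0,0],0.1],
    [[-0.12,-0.015,-0.04],[0,0,0],0.1],
    [[-0.165,-0.02,-0.04],[0,0,0],0.1]
  ]
}}

```text
time: 6.3
position: [0.5572, -0.1444, 0.1981]
tcp_rot: [0.707, 0.707, 0.0, 0.0]
contact_force: [1.1, -0.1, -0.7]
opening: 0.0384
grip_force: 0.0
```

Emit:
{"op": "drive_tool", "data": {
  "plan": [
    [[-0.045,-0.005,0],[0,0,0],0.1],
    [[-0.09,-0.01,0],[0,0,0],0.1],
    [[-0.13,-0.018,0.02],[0,0,0],0.1],
    [[-0.143,-0.02,0.06],[0,0,0],0.1],
    [[-0.143,-0.02,0.1],[0,0,0],0.1]
  ]
}}

```text
time: 6.8
position: [0.5372, -0.2887, 0.0971]
tcp_rot: [0.708, 0.706, 0.0, 0.001]
contact_force: [0.4, 0.3, -0.2]
opening: 0.0382
grip_force: 0.0
```

Emit:
{"op": "drive_tool", "data": {
  "plan": [
    [[0,0,0.035],[0,0,0],0.1],
    [[0,0,0.065],[0,0,0],0.1],
    [[0,0,0.0755],[0,0,0],0.1],
    [[0,0,0.0755],[0,0,0],0.8],
    [[0,0,0.0755],[0,0,0],0.8]
  ]
}}

```text
time: 7.3
position: [0.5382, -0.2863, 0.0239]
tcp_rot: [0.707, 0.707, 0.0, 0.001]
contact_force: [-0.8, -0.7, 0.4]
opening: 0.0202
grip_force: 29.3
```

Emit:
{"op": "drive_tool", "data": {
  "plan": [
    [[0,0,0],[0,0,0],0.8],
    [[0,0,0],[0,0,0],0.8],
    [[0,0,-0.03],[0,0,0],0.8],
    [[0,0,-0.07],[0,0,0],0.8],
    [[0,0,-0.12],[0,0,0],0.8]
  ]
}}

```text
time: 7.8
position: [0.5368, -0.2856, 0.143]
tcp_rot: [0.707, 0.707, -0.0, -0.001]
contact_force: [1.4, -0.7, 0.3]
opening: 0.0198
grip_force: 29.4
```

Emit:
{"op": "drive_tool", "data": {
  "plan": [
    [[0.02,0.006,-0.03],[0,0,0],0.8],
    [[0.06,0.018,-0.03],[0,0,0],0.8],
    [[0.1,0.03,-0.03],[0,0,0],0.8],
    [[0.14,0.042,-0.03],[0,0,0],0.8],
    [[0.18,0.054,-0.03],[0,0,0],0.8]
  ]
}}

```text
time: 8.3
position: [0.592, -0.1045, 0.1735]
tcp_rot: [0.707, 0.707, 0.001, 0.001]
contact_force: [-0.1, -0.1, -0.3]
opening: 0.0201
grip_force: 29.4
```

Emit:
{"op": "drive_tool", "data": {
  "plan": [
    [[0.03,0.008,0],[0,0,-0.1],0.8],
    [[0.06,0.016,0],[0,0,-0.2],0.8],
    [[0.08,0.022,0],[0,0,-0.3],0.8],
    [[0.095,0.026,0],[0,0,-0.4],0.8],
    [[0.0995,0.0273,0],[0,0,-0.454],0.8]
  ]
}}

```text
time: 8.8
position: [0.6193, -0.0047, 0.1731]
tcp_rot: [0.527, 0.85, 0.0, 0.0]
contact_force: [-0.5, 0.2, 0.5]
opening: 0.0202
grip_force: 29.4
```

Emit:
{"op": "drive_tool", "data": {
  "plan": [
    [[0,0,0],[0,0,0],0.8],
    [[0,0,0],[0,0,0],0.8],
    [[0,0,0],[0,0,0],0.8],
    [[0,0,0],[0,0,0],0.8],
    [[0,0,0],[0,0,0],0.8]
  ]
}}

```text
time: 9.3
position: [0.6188, -0.0069, 0.1724]
tcp_rot: [0.53, 0.848, 0.0, 0.0]
contact_force: [1.5, 0.3, 0.6]
opening: 0.0195
grip_force: 29.4
```

Run:
```python
from h import *
snap('wrist','w4',None,1.56)
s=monitor.sense();print(s['position'],R.from_quat(s['tcp_rot']).as_matrix().round(3),s['opening'],s['grip_force'])
```

```text
[ 0.61873404 -0.00683128  0.17236872] [[-0.438  0.899  0.   ]
 [ 0.899  0.438 -0.   ]
 [-0.     0.    -1.   ]] 0.019918871859984654 29.418009255314246
```

View pics/w4.png

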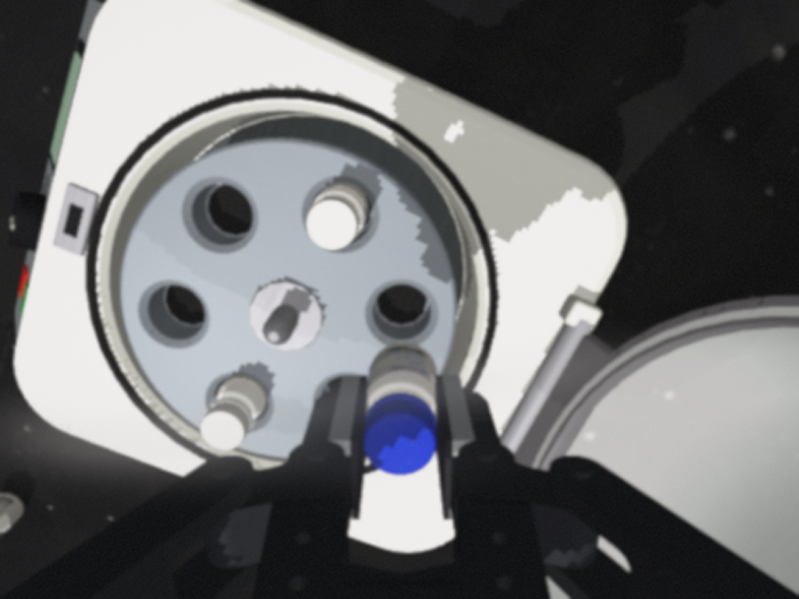

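White is standing down in the well opposite the loaded white. The target well's mouth is at (402,312), and the other free wells are at (220,214) and (174,314). The held blue cap is at (400,434).

Run:
```python
from fit import *
fit([('w4',(402,312),1.56,2),('w4',(220,214),1.56,4),('w4',(174,314),1.56,5)])
p=np.load('pics/w4_pose.npz')['p'];print(atz('wrist','w4',D((400,438))/1.56,p[2]+.0225),p)
for n,uv in (('white',(333,224)),('loaded',(222,432))): print(n,atz('wrist','w4',D(uv)/1.56,.119))
```

```text
[ 0.5735 -0.0278] -93.62 res mm [[-0.1, -0.0], [0.1, 0.2], [0.0, -0.2]]
0 [ 0.5704 -0.0777] -93.6
1 [ 0.6152 -0.0555] -33.6
2 [ 0.6183 -0.0056] 26.4
3 [0.5767 0.0221] 86.4
4 [ 5.319e-01 -1.000e-04] 146.4
5 [ 0.5287 -0.05  ] 206.4
[ 0.61704912 -0.00504939  0.19485633] [ 0.61876107 -0.00690889  0.17235633]
white [0.57669169 0.02183063 0.119     ]
loaded [ 0.5698709  -0.07861073  0.119     ]
```

Emit:
{"op": "drive_tool", "data": {
  "plan": [
    [[-0.0015,0,0.02],[0,0,0],0.8],
    [[-0.0015,0,0.04],[0,0,0],0.8],
    [[-0.0015,0,0.05],[0,0,0],0.8],
    [[-0.0015,0,0.056],[0,0,0],0.8],
    [[-0.0015,0,0.06],[0,0,0],0.8]
  ]
}}

```text
time: 9.85
position: [0.6195, -0.0079, 0.1123]
tcp_rot: [0.53, 0.848, 0.0, 0.0]
contact_force: [0.0, -0.0, -0.2]
opening: 0.0196
grip_force: 29.4
```

Emit:
{"op": "drive_tool", "data": {
  "plan": [
    [[0,0,0.004],[0,0,0],0.8],
    [[0,0,0.008],[0,0,0],0.8],
    [[0,0,0.012],[0,0,0],0.8],
    [[0,0,0.0145],[0,0,0],0.8],
    [[0,0,0.0145],[0,0,0],0.8]
  ]
}}

```text
time: 10.35
position: [0.6193, -0.0078, 0.0974]
tcp_rot: [0.53, 0.848, -0.0, -0.0]
contact_force: [-0.1, 0.6, -0.5]
opening: 0.02
grip_force: 29.5
```

Emit:
{"op": "drive_tool", "data": {
  "plan": [
    [[0,0,0],[0,0,0],0.25],
    [[0,0,0],[0,0,0],0.25],
    [[0,0,0],[0,0,0],0.25],
    [[0,0,-0.02],[0,0,0],0.25],
    [[0,0,-0.06],[0,0,0],0.25]
  ]
}}

```text
time: 10.85
position: [0.618, -0.0078, 0.1554]
tcp_rot: [0.53, 0.848, -0.001, -0.002]
contact_force: [0.9, 0.1, 0.3]
opening: 0.0317
grip_force: 0.0
```

Emit:
{"op": "drive_tool", "data": {
  "plan": [
    [[0,0,-0.03],[0,0,0],0.1],
    [[-0.037,-0.025,-0.03],[0,0,0],0.1],
    [[-0.074,-0.05,-0.03],[0,0,0],0.1],
    [[-0.111,-0.075,-0.03],[0,0,0],0.1],
    [[-0.148,-0.101,-0.03],[0,0,0],0.1]
  ]
}}

```text
time: 11.35
position: [0.5933, -0.1867, 0.1881]
tcp_rot: [0.53, 0.848, 0.0, 0.0]
contact_force: [-0.2, 0.4, -0.5]
opening: 0.0387
grip_force: 0.0
```

Emit:
{"op": "drive_tool", "data": {
  "plan": [
    [[-0.035,-0.024,0],[0,0,0],0.1],
    [[-0.07,-0.048,0],[0,0,0],0.1],
    [[-0.105,-0.072,0],[0,0,0],0.1],
    [[-0.14,-0.096,0.03],[0,0,0],0.1],
    [[-0.1664,-0.1144,0.06],[0,0,0],0.1]
  ]
}}

```text
time: 11.85
position: [0.5638, -0.3876, 0.1284]
tcp_rot: [0.53, 0.848, -0.0, 0.002]
contact_force: [0.3, 0.4, -0.4]
opening: 0.0382
grip_force: 0.0
```

Emit:
{"op": "drive_tool", "data": {
  "plan": [
    [[0,0,0.04],[0,0,0],0.1],
    [[0,0,0.08],[0,0,0],0.1],
    [[0,0,0.1055],[0,0,0],0.1],
    [[0,0,0.1055],[0,0,0],0.8],
    [[0,0,0.1055],[0,0,0],0.8]
  ]
}}

```text
time: 12.35
position: [0.5639, -0.3849, 0.023]
tcp_rot: [0.53, 0.848, 0.0, 0.0]
contact_force: [0.1, -0.5, 0.3]
opening: 0.0203
grip_force: 29.3
```

Emit:
{"op": "drive_tool", "data": {
  "plan": [
    [[0,0,0],[0,0,0],0.8],
    [[0,0,0],[0,0,0],0.8],
    [[0,0,-0.03],[0,0,0],0.8],
    [[0,0,-0.07],[0,0,0],0.8],
    [[0,0,-0.12],[0,0,0],0.8]
  ]
}}

```text
time: 12.85
position: [0.5633, -0.3844, 0.1434]
tcp_rot: [0.53, 0.848, 0.0, -0.001]
contact_force: [0.9, -0.2, 0.6]
opening: 0.0202
grip_force: 29.4
```

Emit:
{"op": "drive_tool", "data": {
  "plan": [
    [[0.03,0.0105,-0.03],[0,0,0],0.8],
    [[0.07,0.025,-0.03],[0,0,0],0.8],
    [[0.11,0.04,-0.03],[0,0,0],0.8],
    [[0.15,0.0545,-0.03],[0,0,0],0.8],
    [[0.19,0.0693,-0.03],[0,0,0],0.8]
  ]
}}

```text
time: 13.35
position: [0.5426, -0.1823, 0.1739]
tcp_rot: [0.53, 0.848, 0.0, 0.001]
contact_force: [1.9, 0.6, -0.5]
opening: 0.02
grip_force: 29.4
```

Emit:
{"op": "drive_tool", "data": {
  "plan": [
    [[0.04,0.0146,0],[0,0,0],0.8],
    [[0.08,0.029,0],[0,0,0],0.8],
    [[0.11,0.04,0],[0,0,0],0.8],
    [[0.126,0.046,0],[0,0,0],0.8],
    [[0.126,0.046,0],[0,0,0],0.8]
  ]
}}

```text
time: 13.85
position: [0.529, -0.0483, 0.174]
tcp_rot: [0.529, 0.849, 0.001, 0.001]
contact_force: [0.4, -0.0, 0.4]
opening: 0.0197
grip_force: 29.4
```

Emit:
{"op": "drive_tool", "data": {
  "plan": [
    [[0,0,0],[0,0,0],0.8],
    [[0,0,0],[0,0,0],0.8],
    [[0,0,0],[0,0,0],0.8],
    [[0,0,0],[0,0,0],0.8],
    [[0,0,0],[0,0,0],0.8]
  ]
}}

```text
time: 14.35
position: [0.5288, -0.0508, 0.1722]
tcp_rot: [0.53, 0.848, -0.0, -0.0]
contact_force: [0.4, -0.2, -1.4]
opening: 0.0199
grip_force: 29.4
```

Run:
```python
from h import *
snap('wrist','w5',None,1.56)
s=monitor.sense();print(s['position'],R.from_quat(s['tcp_rot']).as_matrix().round(3),s['opening'],s['grip_force'])
```

```text
[ 0.52878853 -0.05071568  0.17221643] [[-0.438  0.899 -0.   ]
 [ 0.899  0.438  0.   ]
 [ 0.    -0.    -1.   ]] 0.01980061657019236 29.423854001797736
```

View pics/w5.png

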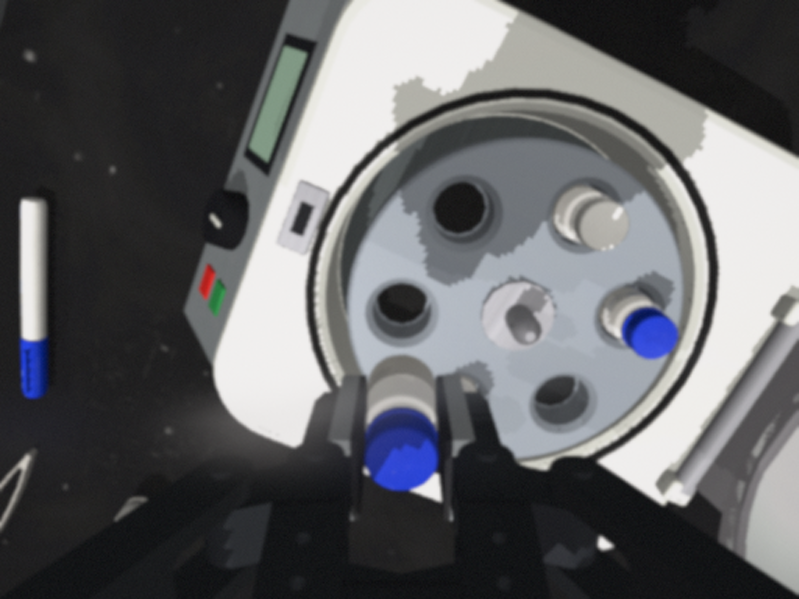

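Blue 1 is seated, with its cap at (650,332). The target well is at (402,313), the remaining free wells are at (464,211) and (563,402), and the held cap is at (401,450).

Run:
```python
from fit import *
fit([('w5',(402,313),1.56,5),('w5',(463,212),1.56,4),('w5',(563,402),1.56,1)])
p=np.load('pics/w5_pose.npz')['p'];M=cam('wrist','w5');q=atz('wrist','w5',D((401,450))/1.56,p[2]+.0225)
Rm=R.from_quat(np.load('pics/w5_pose.npz')['q']).as_matrix();print(Rm.T@(q-p))
for n,uv in (('white',(605,224)),('blue1',(650,335))): print(n,atz('wrist','w5',D(uv)/1.56,.119))
```

```text
[ 0.5732 -0.0281] -94.42 res mm [[0.3, -0.2], [-0.3, 0.3], [-0.1, -0.2]]
0 [ 0.5694 -0.078 ] -94.4
1 [ 0.6145 -0.0564] -34.4
2 [ 0.6183 -0.0065] 25.6
3 [0.5771 0.0217] 85.6
4 [5.32e-01 1.00e-04] 145.6
5 [ 0.5281 -0.0497] 205.6
[-0.00115941 -0.00046857 -0.02249998]
white [0.57661006 0.02186609 0.119     ]
blue1 [ 0.61668173 -0.00753163  0.119     ]
```

Emit:
{"op": "drive_tool", "data": {
  "plan": [
    [[0.0017,0,0.02],[0,0,0],0.8],
    [[0.0017,0,0.04],[0,0,0],0.8],
    [[0.0017,0,0.05],[0,0,0],0.8],
    [[0.0017,0,0.056],[0,0,0],0.8],
    [[0.0017,0,0.06],[0,0,0],0.8]
  ]
}}

```text
time: 14.9
position: [0.5281, -0.0488, 0.1123]
tcp_rot: [0.53, 0.848, 0.0, 0.0]
contact_force: [-0.2, -0.4, 0.3]
opening: 0.0196
grip_force: 29.4
```

Emit:
{"op": "drive_tool", "data": {
  "plan": [
    [[0,0,0.004],[0,0,0],0.8],
    [[0,0,0.008],[0,0,0],0.8],
    [[0,0,0.012],[0,0,0],0.8],
    [[0,0,0.0145],[0,0,0],0.8],
    [[0,0,0.0145],[0,0,0],0.8]
  ]
}}

```text
time: 15.4
position: [0.5279, -0.0488, 0.0974]
tcp_rot: [0.53, 0.848, -0.0, -0.0]
contact_force: [-1.2, 0.5, -0.4]
opening: 0.0203
grip_force: 29.4
```

Emit:
{"op": "drive_tool", "data": {
  "plan": [
    [[0,0,0],[0,0,0],0.25],
    [[0,0,0],[0,0,0],0.25],
    [[0,0,0],[0,0,0],0.25],
    [[0,0,-0.02],[0,0,0],0.25],
    [[0,0,-0.06],[0,0,0],0.25]
  ]
}}

```text
time: 15.9
position: [0.5265, -0.0486, 0.1557]
tcp_rot: [0.53, 0.848, -0.001, -0.002]
contact_force: [1.6, 0.5, 0.7]
opening: 0.0321
grip_force: 0.0
```

Emit:
{"op": "drive_tool", "data": {
  "plan": [
    [[0,0,-0.04],[0,0,0],-0.1],
    [[0.03,0.007,-0.045],[0,0,0],-0.1],
    [[0.075,0.018,-0.045],[0,0,0],-0.1],
    [[0.12,0.028,-0.045],[0,0,0],-0.1],
    [[0.165,0.038,-0.045],[0,0,0],-0.1]
  ]
}}

```text
time: 16.4
position: [0.4894, 0.1176, 0.2031]
tcp_rot: [0.53, 0.848, 0.0, 0.0]
contact_force: [1.5, 1.2, 0.6]
opening: 0.0467
grip_force: 0.0
```

Emit:
{"op": "drive_tool", "data": {
  "plan": [
    [[0.045,0.01,0],[0,0,0],-0.1],
    [[0.09,0.02,0],[0,0,0],-0.1],
    [[0.135,0.03,0],[0,0,0],-0.1],
    [[0.176,0.0395,0],[0,0,0],-0.1],
    [[0.176,0.0395,0],[0,0,0],-0.1]
  ]
}}

```text
time: 16.9
position: [0.4467, 0.2956, 0.2024]
tcp_rot: [0.528, 0.849, 0.0, -0.0]
contact_force: [-0.9, -0.7, -0.5]
opening: 0.0469
grip_force: 0.0
```

Emit:
{"op": "drive_tool", "data": {
  "plan": [
    [[0,0,0],[0,0,0],-0.1],
    [[0,0,0],[0,0,0],-0.1],
    [[0,0,0],[0,0,0],-0.1],
    [[0,0,0],[0,0,0],-0.1],
    [[0,0,0],[0,0,0],-0.1]
  ]
}}

```text
time: 17.4
position: [0.4485, 0.291, 0.2029]
tcp_rot: [0.53, 0.848, 0.0, 0.0]
contact_force: [-0.0, -1.2, 0.7]
opening: 0.047
grip_force: 0.0
```

Run:
```python
from h import *
snap('wrist','w6',None,1.56)
s=monitor.sense();print(s['position'],s['opening'],s['joint_pos'])
```

```text
[0.44840392 0.29112487 0.20290092] 0.04711604190472611 [ 5.75847774e-01  4.07690368e-02  7.23239284e-02  1.60212755e+00
 -4.01746428e-06  1.69366491e+00]
```

View pics/w6.png

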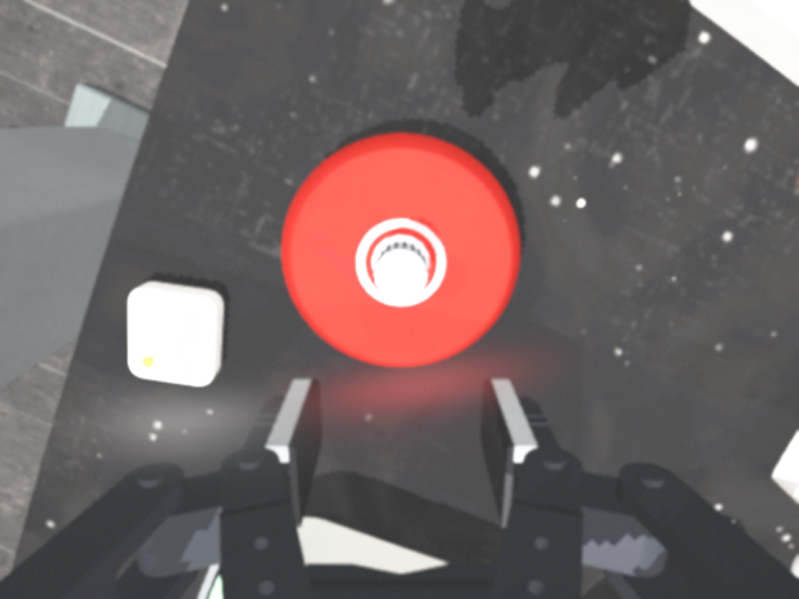

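The lid fills the view. Its knob top is at (401,276) and the white ring on the bell top is at (401,262).

Run:
```python
from fit import *
a=atz('wrist','w6',D((401,276))/1.56,.064);b=atz('wrist','w6',D((401,262))/1.56,.034);c=atz('wrist','w6',D((401,250))/1.56,.034)
print(a,b,c, tri(('wrist','w6',D((401,276))/1.56),('scene','scene0',D((319,271))/1.5),('side','side0',D((346,335))/1.5)))
d=np.load('pics/w6_pose.npz');print(R.from_quat(d['q']).as_matrix().T@(a-d['p']))
```

```text
[0.4478362  0.29172393 0.064     ] [0.44772015 0.29206531 0.034     ] [0.44453645 0.29861281 0.034     ] (array([0.44844197, 0.29079239, 0.06212037]), [np.float64(0.000579832183960724), np.float64(0.0025679304235520467), np.float64(0.002227699839966952)])
[ 0.00093709 -0.00025804  0.13891563]
```

Emit:
{"op": "drive_tool", "data": {
  "plan": [
    [[0.0005,0,0.04],[0,0,0],-0.1],
    [[0.0005,0,0.085],[0,0,0],-0.1],
    [[0.0005,0,0.12],[0,0,0],-0.1],
    [[0.0005,0,0.15],[0,0,0],-0.1],
    [[0.0005,0,0.1635],[0,0,0],-0.1]
  ]
}}

```text
time: 17.95
position: [0.4467, 0.2911, 0.0364]
tcp_rot: [0.53, 0.848, -0.002, -0.001]
contact_force: [0.4, -0.4, -1.1]
opening: 0.0468
grip_force: 0.0
```

Emit:
{"op": "drive_tool", "data": {
  "plan": [
    [[0,0,0],[0,0,0],-0.1],
    [[0,0,0],[0,0,0],0.8],
    [[0,0,0],[0,0,0],0.8],
    [[0,0,0],[0,0,0],0.8],
    [[0,0,0],[0,0,0],0.8]
  ],
  "force": 70
}}

```text
time: 18.45
position: [0.4491, 0.2928, 0.0412]
tcp_rot: [0.53, 0.848, 0.002, 0.001]
contact_force: [2.2, 0.8, 6.4]
opening: 0.0257
grip_force: 69.4
```

Emit:
{"op": "drive_tool", "data": {
  "plan": [
    [[0,0,-0.01],[0,0,0],0.8],
    [[0,0,-0.03],[0,0,0],0.8],
    [[0,0,-0.06],[0,0,0],0.8],
    [[0,0,-0.1],[0,0,0],0.8],
    [[0,0,-0.14],[0,0,0],0.8]
  ]
}}

```text
time: 18.95
position: [0.4474, 0.2918, 0.181]
tcp_rot: [0.53, 0.848, -0.0, -0.0]
contact_force: [0.4, 0.0, -0.5]
opening: 0.0259
grip_force: 69.1
```

Emit:
{"op": "drive_tool", "data": {
  "plan": [
    [[0,0,-0.02],[0,0,0],0.8],
    [[0,0,-0.02],[0,0,0],0.8],
    [[0,0,-0.02],[0,0,0],0.8],
    [[0,0,-0.02],[0,0,0],0.8],
    [[0,0,-0.02],[0,0,0],0.8]
  ]
}}

```text
time: 19.45
position: [0.4474, 0.2918, 0.1977]
tcp_rot: [0.53, 0.848, -0.001, -0.001]
contact_force: [0.3, -1.0, -1.7]
opening: 0.0259
grip_force: 69.1
```

Run:
```python
from h import *
snap('wrist','w7',None,1.56)
snap('side','s7',None,1.5)
snap('scene','c7',(200,150,400,300),4)
s=monitor.sense();print(s['position'],s['opening'],s['grip_force'],s['contact_force'],s['wrist_torque'])
```

```text
[0.44766335 0.2919411  0.19847824] 0.02626084224346652 69.12663102149963 [ 0.12863223 -0.5892944  -2.17045751] [-0.02566725  0.02343787  0.02185242]
```

View pics/w7.png

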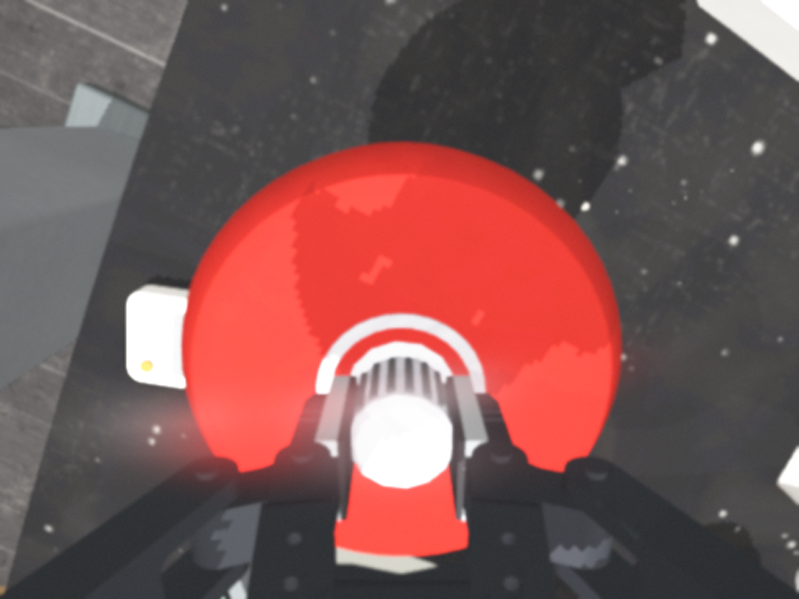

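View pics/c7.png

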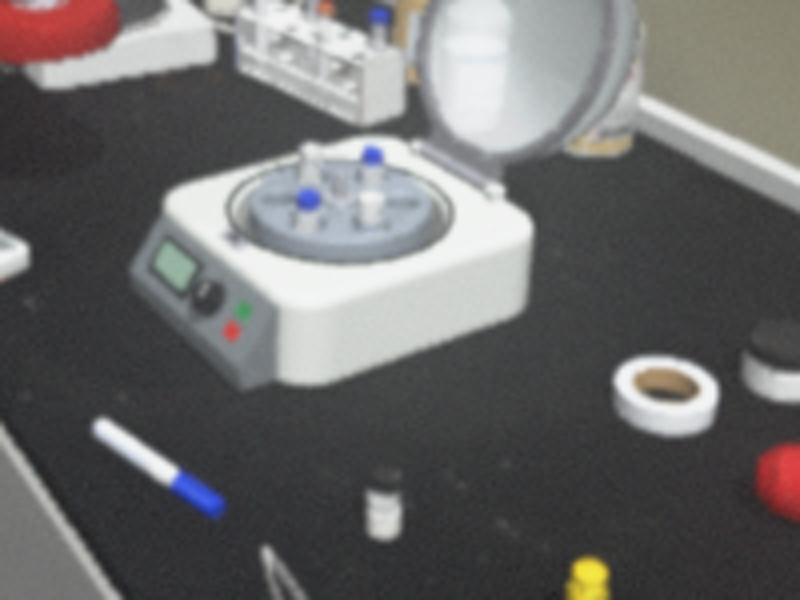

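The lid is held level by its knob, with the knob top at (401,441). In the scene view both vial pairs stand at equal height in opposite wells, and the black vial is untouched.

Run:
```python
from fit import *
d=np.load('pics/w7_pose.npz');p=d['p'];Rm=R.from_quat(d['q']).as_matrix()
a=atz('wrist','w7',D((401,441))/1.56,p[2]+.024);b=atz('wrist','w7',D((401,388))/1.56,p[2]-.006)
print(Rm.T@(a-p),Rm.T@(b-p));print(Rm.T@(D([.5736,-.0282,p[2]])-p))
```

```text
[ 0.00249214 -0.00046983 -0.02399966] [ 0.00201748 -0.00043097  0.00600049]
[-3.42920413e-01 -2.69182415e-02  1.75985778e-04]
```

Emit:
{"op": "drive_tool", "data": {
  "plan": [
    [[-0.03,-0.0025,0],[0,0,0],0.8],
    [[-0.07,-0.0055,0],[0,0,0],0.8],
    [[-0.11,-0.0085,0],[0,0,0],0.8],
    [[-0.15,-0.012,0],[0,0,0],0.8],
    [[-0.19,-0.015,0],[0,0,0],0.8]
  ]
}}

```text
time: 20.1
position: [0.518, 0.1133, 0.1991]
tcp_rot: [0.53, 0.848, -0.0, -0.0]
contact_force: [1.5, 0.6, -1.1]
opening: 0.0255
grip_force: 69.1
```

Emit:
{"op": "drive_tool", "data": {
  "plan": [
    [[-0.04,-0.003,0],[0,0,0],0.8],
    [[-0.08,-0.0065,0],[0,0,0],0.8],
    [[-0.12,-0.0095,0],[0,0,0],0.8],
    [[-0.145,-0.0115,0],[0,0,0],0.8],
    [[-0.153,-0.012,0],[0,0,0],0.8]
  ]
}}

```text
time: 20.6
position: [0.5745, -0.0303, 0.1985]
tcp_rot: [0.531, 0.847, -0.0, -0.0]
contact_force: [0.4, 0.7, -1.1]
opening: 0.0256
grip_force: 69.1
```

Emit:
{"op": "drive_tool", "data": {
  "plan": [
    [[0,0,0],[0,0,0],0.8],
    [[0,0,0],[0,0,0],0.8],
    [[0,0,0],[0,0,0],0.8],
    [[0,0,0],[0,0,0],0.8],
    [[0,0,0],[0,0,0],0.8]
  ]
}}

```text
time: 21.1
position: [0.574, -0.0273, 0.1995]
tcp_rot: [0.529, 0.848, 0.0, 0.0]
contact_force: [-0.0, 0.5, -1.4]
opening: 0.0258
grip_force: 69.1
```

Run:
```python
from fit import *
s=monitor.sense();p=s['position'];Rm=R.from_quat(s['tcp_rot']).as_matrix();print(p,Rm.T@(D([.5736,-.0282,p[2]])-p))
```

```text
[ 0.57397393 -0.02725231  0.19949256] [-6.86886900e-04 -7.52411127e-04 -1.08744791e-07]
```

Emit:
{"op": "drive_tool", "data": {
  "plan": [
    [[-0.002,-0.0003,0.015],[0,0,0],0.8],
    [[-0.002,-0.0003,0.03],[0,0,0],0.8],
    [[-0.002,-0.0003,0.042],[0,0,0],0.8],
    [[-0.002,-0.0003,0.048],[0,0,0],0.8],
    [[-0.002,-0.0003,0.052],[0,0,0],0.8]
  ]
}}

```text
time: 21.6
position: [0.5745, -0.0298, 0.1469]
tcp_rot: [0.53, 0.848, -0.0, -0.0]
contact_force: [0.1, 0.5, -0.8]
opening: 0.0252
grip_force: 69.1
```

Emit:
{"op": "drive_tool", "data": {
  "plan": [
    [[0,0,0.003],[0,0,0],0.8],
    [[0,0,0.006],[0,0,0],0.8],
    [[0,0,0.009],[0,0,0],0.8],
    [[0,0,0.011],[0,0,0],0.8],
    [[0,0,0.011],[0,0,0],0.8]
  ]
}}

```text
time: 22.1
position: [0.5746, -0.0299, 0.1361]
tcp_rot: [0.53, 0.848, -0.0, -0.0]
contact_force: [-0.1, 0.1, -1.0]
opening: 0.0258
grip_force: 69.1
```

Emit:
{"op": "drive_tool", "data": {
  "plan": [
    [[0,0,0.001],[0,0,0],0.8],
    [[0,0,0.002],[0,0,0],0.8],
    [[0,0,0.0025],[0,0,0],0.8],
    [[0,0,0.003],[0,0,0],0.8],
    [[0,0,0.003],[0,0,0],0.8]
  ]
}}

```text
time: 22.6
position: [0.5749, -0.03, 0.1351]
tcp_rot: [0.53, 0.848, 0.0, 0.001]
contact_force: [-3.5, -0.8, 9.5]
opening: 0.0259
grip_force: 70.1
```

Emit:
{"op": "drive_tool", "data": {
  "plan": [
    [[0,0,0],[0,0,0],-0.1],
    [[0,0,0],[0,0,0],-0.1],
    [[0,0,0],[0,0,0],-0.1],
    [[0,0,-0.01],[0,0,0],-0.1],
    [[0,0,-0.03],[0,0,0],-0.1]
  ]
}}

```text
time: 23.1
position: [0.574, -0.0299, 0.1626]
tcp_rot: [0.53, 0.848, -0.001, -0.001]
contact_force: [0.5, -0.8, -0.0]
opening: 0.0469
grip_force: 0.0
```

Emit:
{"op": "drive_tool", "data": {
  "plan": [
    [[0,0,-0.03],[0,0,0],-0.1],
    [[0.03,0,-0.06],[0,0,0],-0.1],
    [[0.06,0,-0.09],[0,0,0],-0.1],
    [[0.06,0,-0.12],[0,0,0],-0.1],
    [[0.06,0,-0.12],[0,0,0],-0.1]
  ]
}}

```text
time: 23.6
position: [0.549, 0.0248, 0.2885]
tcp_rot: [0.529, 0.848, 0.002, 0.003]
contact_force: [0.1, -0.8, 0.2]
opening: 0.0468
grip_force: 0.0
```

Run:
```python
from h import *
snap('wrist','w8'); snap('scene','c8'); snap('side','s8')
A=[np.load('pics/c8.npy')[140:300,200:400],np.load('pics/s8.npy')[150:310,190:390]]
top=np.hstack([cv2.resize(a,(400,320),interpolation=cv2.INTER_CUBIC) for a in A])
w=cv2.resize(np.load('pics/w8.npy'),(373,280)); bot=np.zeros((280,800,3),np.uint8);bot[:,:373]=w
cv2.imwrite('pics/f8.png',np.vstack([top,bot])[:,:,::-1]);print(monitor.sense()['position'])
```

```text
[0.54848472 0.02392104 0.28307939]
```

View pics/f8.png

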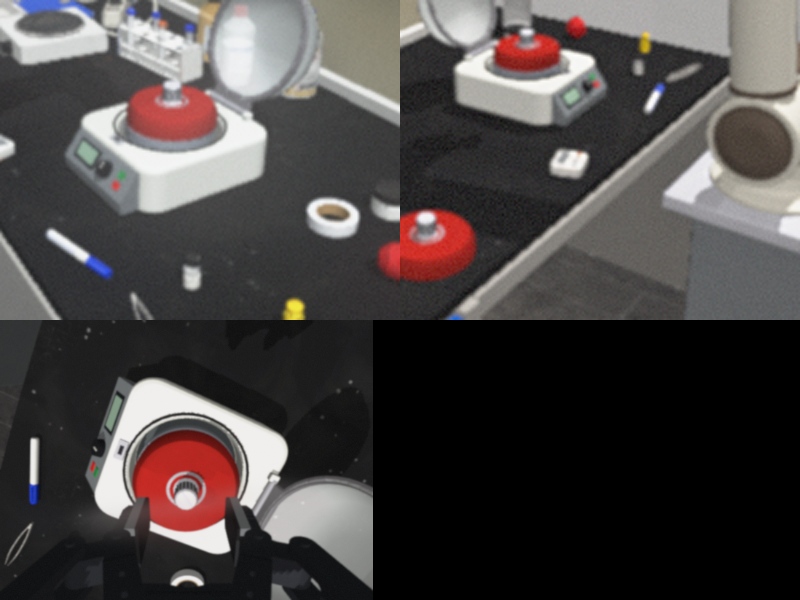

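In all three views the lid sits level and centred on the rotor rim, and the gripper is clear of it. The contact height of about 0.135 m matches a seated lid.

```bash
python3 -c "
from rig import r
print(r.job_done())"
```

```text
the job is handed in; nothing more can be done
None
```

I loaded the rotor with the white pair and the blue pair in opposite wells, left the black vial where it stood, seated the red lid flat on the rim, and handed the job in at about 24 s; no verdict came back.

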